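# Put the welding bench kit back on its shadow pads

## Robot

A 6-joint arm with a two-finger parallel gripper is mounted at the origin on the work surface. World frame = base frame: x ahead of the robot, y to its left, z up, the work surface at z = 0. Lengths are in m, angles in degrees, forces in N, time in s.
With the tool pointing down it reaches from about 0.425 to 0.925 m from the base axis. Payload 12.5 kg.
Tool frame: the origin (TCP) lies at the very end of the fingers, on their centre line; the grasp point (between the pads) lies 19 mm behind it; z points along the fingers, x is the direction in which the jaws open and shut, and the axes are right-handed (so a half turn about z gives the same grasp; the last joint's range is limited). The gripper opens to 85 mm and grips with 20 to 120 N. Pads are 22 mm wide; open, the fingers measure 114 mm over their backs; the gripper's body (76 mm by 85 mm) begins 54 mm behind the grasp point. The pads swing forward as they close: fully open they stand 13 mm farther back than shut.
Start: joints at [67.804, 28.126, 89.318, -0, 62.55, -6.05], TCP at [0.174, 0.6, 0.231] pointing down, gripper open.
Joint ranges: [-177.58, 177.58], [-47.91, 125.51], [2.72, 160], [-65.01, 245.01], [3.68, 167.84], [-153.87, 153.87]. Speed limits (degrees/s): [127.2, 127.2, 159.86, 180, 180, 180].

## Interface

Orientations are given as a 3x3 rotation matrix whose columns are the frame's x, y, z axes.
In Python, from rig import r, snapshot, camera_info, close_job gives the robot as it stands.
- The arm moves only by the shell command python3 -m pendant 'ROWS' [FORCE]. ROWS is JSON, a list of rows, each a list of 7 numbers: the shift along the tool's x, y, z in m, then the turn, a rotation vector about the tool's x, y, z in degrees, then the gripper command: -1 is fully open, 1 is shut, values between are in proportion. A call has exactly 8 rows; each row is the pose to reach, as a shift and turn from the pose commanded when the call began, along the tool's axes at that moment; what a row does not reach only later rows make up. A row lasts 1/8 s, in which the tool goes at most 62.5 mm and 10.7 degrees, less where a joint would pass 70% of its speed; a pose out of reach is approached as far as the arm can. A call with a gripper value outside its range is refused whole. The fingers move at their own pace and stop on an object; FORCE is the grip in N (left out, the last holds). Time passes only in rows, so rows that repeat a pose let the fingers close, or fill a call up. It gives the time, the measured TCP pose, the force and the opening at its end, in the units of the state.
- r.get_state(): the state, without advancing time (a new reading comes with each control period).
- snapshot(name): name is "side" or "top"; returns (picture, depth): 480x640x3 uint8, red, green, blue; 480x640 float32, m along the optical axis (not along the pixel's ray), 0 where there is no reading.
- camera_info(name): a dict with "vfov" (degrees; the focal length in pixels is half the picture's height over the tangent of half this angle, whatever the lens; pixels are square), "cx", "cy" (the principal point, pixels), "k1" (the pictures are not rectified: a ray, as slopes to the right and down, at radius r is drawn at 1 + k1 r^2 times it, then the intrinsics apply), "pose" (4x4, takes a point from camera to world coordinates). Camera axes: x right, y up, looking along -z (the intrinsics and any distortion apply to the point x, -y, -z); pixel columns grow to the right and rows downward; lengths in m; the calibration is good to about 2 mm. A picture is of the moment at which its call begins. camera_info takes no time and is no camera call.
- close_job(): hands the job in, once; it reports no verdict.
The state is a dict: "time": time; "joint_positions": joint angles; "joint_velocities": joint speeds; "joint_torque": joint torques, N m; "eef_pos": TCP position; "ee_rot": TCP orientation; "wrist_force": force on the tool from outside, world axes, zero at the start; "moment": the same for the moment, N m; "grip_width": finger opening in m.
Only numpy, scipy, OpenCV 4.12 (cv2) and the standard library are available. Lean on these libraries where they do the work, as an engineer would, in place of code of your own. Each camera call takes 0.05 s, during which the arm holds its last target.

## Task

Tidy the welding bench: set the steel nut, the red welding magnet, the yellow tape measure and the blue tin each upright on the black pad that shows its own silhouette, centred in the white outline and turned to match it (the magnet with its short edge where the outline's short edge is). Leave the white coffee mug and the yellow and black rod carton standing where they are.

Things in the scene. Friction and masses are not known exactly. Their poses are not given: they have to be found in the camera images.
- nut: Large bare-steel hexagon nut lying flat, 50 mm across flats, 58 mm across corners, 26 mm high, with a hexagonal hole 31 mm across; about 0.2 kg. Origin at the centre of its underside; z up. Two parallel flats face its +y and -y; it looks the same every 60 degrees about z.
- magnet: Red welding magnet lying flat: trapezoid plate 22 mm thick; long edge 78 mm (tips blunted), parallel short edge 16 mm, 34 mm apart, 45-degree sides; about 0.2 kg. Origin on the underside at the middle of the LONG edge; z up, x along it, y towards the short edge (at y = +34 mm). Grasp: 34 mm wide across y, at x = 0, middle y = +17 mm. Start yaw within 0.6 rad of world. Grey discs: decoration.
- tape: Yellow and black tape measure standing on its base, 72 mm long (x), 40 mm wide (y, two flat parallel sides), 62 mm high; about 0.3 kg. Origin at the centre of its underside; z up. Its top 14 mm is only 52 mm long, centred 6 mm towards its -x. Starts with yaw within 0.8 rad of the world's.
- tin: Round blue tin with a white disc on its lid, standing upright: lid 56 mm diameter, body 54 mm diameter below it, 45 mm high; about 0.2 kg. Origin at the centre of its underside; z up. Its yaw does not matter.
- pad_nut: Fixed black pad, 110 mm (x) by 90 mm (y), 4 mm thick, flat on the bench; printed on it a grey hexagon (60 mm across flats) in a 4 mm white line. Origin at the centre of its underside, under the silhouette's centre; top at z = 4 mm. Two flats face +y and -y; the nut matches at any multiple of 60 degrees. z up; yaw within 0.5 rad of world.
- pad_magnet: Fixed black pad, 110 mm (x) by 90 mm (y), 4 mm thick, flat on the bench; printed on it a red trapezoid (long edge 86 mm along x, short edge towards +y, 42 mm apart) in a 4 mm white line. Origin on the underside, where the magnet's origin belongs, axes as the magnet's: 4 mm inside the silhouette's long edge; plate centre at y = +17 mm, top at z = 4 mm. z up; yaw within 0.5 rad of world.
- pad_tape: Fixed black pad, 110 mm (x) by 90 mm (y), 4 mm thick, flat on the bench; printed on it a yellow rectangle (84 mm along x, 52 mm along y) in a 4 mm white line. Origin at the centre of its underside, under the silhouette's centre; top at z = 4 mm. The tape measure may stand either way round, its length along x. z up; yaw within 0.5 rad of world.
- pad_tin: Fixed black pad, 110 mm (x) by 90 mm (y), 4 mm thick, flat on the bench; printed on it a blue disc (66 mm diameter) in a 4 mm white line. Origin at the centre of its underside, under the silhouette's centre; top at z = 4 mm. z up; yaw within 0.5 rad of world.
- mug: Bystander, to be left alone: white coffee mug standing among the things, 76 mm diameter, 85 mm high, handle sticking out to its +y (under 40 mm). Origin at the centre of its underside; loose.
- carton: Bystander, to be left alone: small closed rod carton, yellow with a black band round its sides and a pale strip of tape along its top, 90 mm (x) by 60 mm (y), 45 mm high. Origin at the centre of its underside; loose, about 0.6 kg.
Things that resemble listed ones, but are neither listed nor needed, are in the scene too. What is shaped like the pad_tin but pink or purple is not meant.

How it is judged (in metres and radians):
At the end, for the whole second after the job is handed in: Nut, magnet, tape, tin released and at rest on their own pads: upright (0.12 rad), origin within 12 mm of the pad's, turned to the outline within 0.21 rad (nut any 60 deg, tape either way round, magnet short edge to short edge); mug and carton upright, within 30 mm of their start (horizontal distance between nut and pad_nut below 0.012 m and z of nut in the frame of pad_nut below 0.008 m and angle between each of nut, magnet, tape, tin's own z axis and vertical below 0.12 rad and linear speed of each of nut, magnet, tape, tin below 0.01 m/s and angular speed of each of nut, magnet, tape, tin below 0.1 rad/s and (angle between the x axis of nut and the x axis of pad_nut, either way round below 0.21 rad or angle between the x axis of nut and the x axis of pad_nut, either way round between 0.837198 and 1.2572 rad) and horizontal distance between magnet and pad_magnet below 0.012 m and z of magnet in the frame of pad_magnet below 0.008 m and angle between the x axis of magnet and the x axis of pad_magnet, either way round below 0.21 rad and horizontal distance between tape and pad_tape below 0.012 m and z of tape in the frame of pad_tape below 0.008 m and angle between the x axis of tape and the x axis of pad_tape, either way round below 0.21 rad and horizontal distance between tin and pad_tin below 0.012 m and z of tin in the frame of pad_tin below 0.008 m and distance of each of mug, carton from where it was at the start of the episode below 0.03 m and angle between each of mug, carton's own z axis and vertical below 0.3 rad); the robot touches nothing.
It fails at once if the coffee mug is pushed away or knocked over (distance of mug from where it was at the start of the episode above 0.03 m or angle between mug's own z axis and vertical above 0.3 rad).
It fails at once if the rod carton is pushed away or knocked over (distance of carton from where it was at the start of the episode above 0.03 m or angle between carton's own z axis and vertical above 0.3 rad).
It also fails if it takes over 115 s, if anything falls off the work surface, if the arm or the gripper's body presses on something with over 40 N, if the wrist force passes 120 N, or if a joint passes its speed limit or range.

## Working session

There is one attempt and no reset: what is moved stays moved. The work goes in short steps, Python scripts to look and compute and a shell command to move; the robot and the scene stay as the last step left them, time stands still between calls to the robot, and variables do not carry over. Pictures are saved under pics/ and viewed, and the job is handed in when it is done.

```bash
ls; mkdir -p pics; python3 - <<'E'
from rig import r,snapshot,camera_info
import cv2,numpy as np
print(r.get_state())
for n in("top","side"):
    i=camera_info(n);print(n,i)
    p,d=snapshot(n);cv2.imwrite(f"pics/{n}0.png",p[:,:,::-1]);np.save(f"{n}0.npy",d);print(d.min(),d.max())
E
```

```text
pics
{'time': 0.0, 'joint_positions': array([ 6.78026973e+01,  2.81648769e+01,  8.93514578e+01, -7.94392781e-04,
        6.25506286e+01, -6.05130916e+00]), 'joint_velocities': array([-0.15664818,  0.01399961,  0.08906976, -0.05317949,  0.01708456,
       -0.01819714]), 'joint_torque': array([ 2.63612628e-04, -6.18442369e+01, -2.61603981e+01, -2.97025815e-05,
        3.93978742e-03, -2.50517751e-06]), 'eef_pos': array([0.17370188, 0.60012466, 0.23071183]), 'ee_rot': array([[ 2.78079423e-01,  9.60557989e-01, -4.30150826e-04],
       [ 9.60557380e-01, -2.78079733e-01, -1.08676163e-03],
       [-1.16351379e-03, -1.10978504e-04, -9.99999317e-01]]), 'wrist_force': array([-0.7428586 ,  0.05384839,  0.55379285]), 'moment': array([-0.01749542,  0.00223843, -0.00454144]), 'grip_width': 0.08565391632291176}
top {'vfov': 47.26172648651629, 'cx': 332.0937304384893, 'cy': 232.30764665811606, 'k1': -0.04705571758109161, 'pose': array([[ 0.02892696,  0.99803151, -0.0556448 ,  0.35014211],
       [-0.99956953,  0.02860898, -0.00650283, -0.00175721],
       [-0.00489809,  0.05580895,  0.99842945,  1.25278526],
       [ 0.        ,  0.        ,  0.        ,  1.        ]])}
0.0 2.0711565
side {'vfov': 49.20277183323161, 'cx': 320.2456947378055, 'cy': 237.87147840166188, 'k1': -0.12799636929835706, 'pose': array([[ 0.99871682,  0.03170484, -0.0394908 ,  0.3986225 ],
       [-0.05011883,  0.73067854, -0.68087956, -0.76821136],
       [ 0.0072679 ,  0.6819851 ,  0.73132995,  0.8733228 ],
       [ 0.        ,  0.        ,  0.        ,  1.        ]])}
0.0 3.5619805
```

View pics/top0.png

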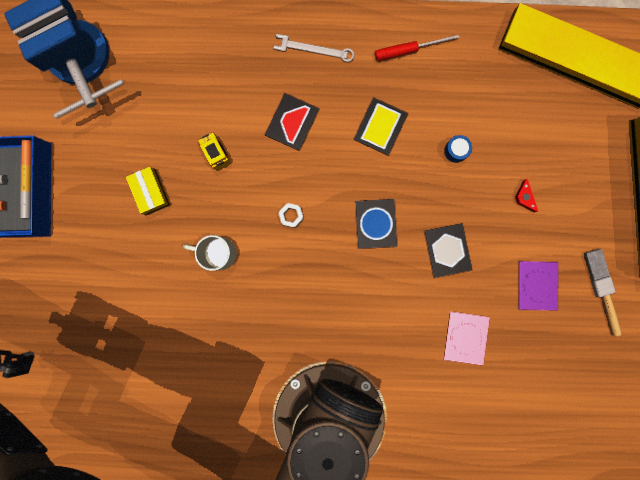

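View pics/side0.png

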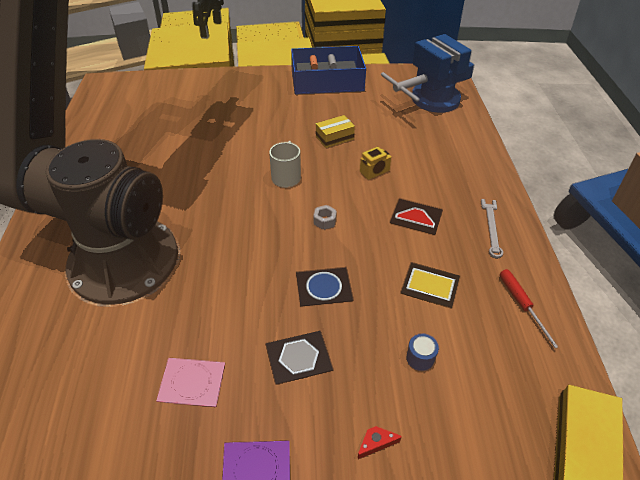

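Candidates, with top-view pixels:
- **Nut:** ring (290,215). The grey hexagon at (448,250) is only the printed pad.
- **Magnet:** red plate (527,197). The printed red pad at (293,123) and the red screwdriver (397,51) are not it.
- **Tape:** (213,150). The carton (147,190), printed yellow pad (381,125) and large yellow box at top right are not it.
- **Tin:** (459,149). The blue disc (376,223) is pad_tin. The pink (467,338) and purple (538,286) pads are decoys.

Next I'll check these in crops.

```bash
cat > h.py <<'E'
import numpy as np,cv2
from rig import r,snapshot,camera_info
def K(n):
    i=camera_info(n);f=240/np.tan(np.radians(i['vfov']/2))
    return np.array([[f,0,i['cx']],[0,f,i['cy']],[0,0,1]]),np.array([i['k1'],0,0,0,0.]),i['pose']
def rays(n,uv):
    k,D,P=K(n)
    q=cv2.undistortPoints(np.array(uv,float).reshape(-1,1,2),k,D).reshape(-1,2)
    return np.c_[q[:,0],-q[:,1],-np.ones(len(q))],P
def onz(n,uv,z):
    q,P=rays(n,uv);d=q@P[:3,:3].T;o=P[:3,3]
    return o+d*((z-o[2])/d[:,2])[:,None]
def cloud(n,depth):
    v,u=np.mgrid[:480,:640]
    q,P=rays(n,np.c_[u.ravel(),v.ravel()])
    w=(q*depth.ravel()[:,None])@P[:3,:3].T+P[:3,3]
    return w.reshape(480,640,3)
E
python3 - <<'E'
import cv2,numpy as np
p=cv2.imread('pics/top0.png')
cs=[(290,215),(527,197),(213,150),(459,149),(376,223),(293,123)]
t=[cv2.resize(p[y-32:y+32,x-32:x+32],(256,256),interpolation=cv2.INTER_CUBIC) for x,y in cs]
cv2.imwrite('pics/crops.png',np.vstack([np.hstack(t[:3]),np.hstack(t[3:])]))
E
```

```text
(no output)
```

View pics/crops.png

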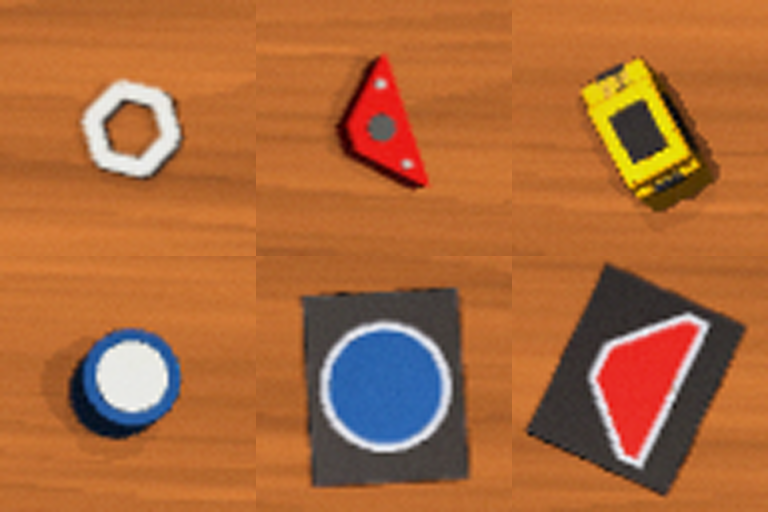

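The crops confirm it: ring nut (290,215), red plate (527,197) with its short edge to the left (+y), tape (213,150), tin with white lid (459,149), blue-disc pad and red trapezoid pad. Now I'll measure them.

```bash
cat > meas.py <<'E'
from h import *
def blob(m,c,rad=40):
    w=np.zeros_like(m);cv2.circle(w,c,rad,1,-1);m=m*w
    n,l,s,ce=cv2.connectedComponentsWithStats(m)
    k=max(range(1,n),key=lambda j:s[j,4]);mm=(l==k).astype(np.uint8)
    cs,_=cv2.findContours(mm,cv2.RETR_EXTERNAL,cv2.CHAIN_APPROX_NONE)
    return max(cs,key=cv2.contourArea).reshape(-1,2)
def rep(name,xy):
    q=(xy[:,:2]*1e4).astype(np.float32)
    h=cv2.convexHull(q);M=cv2.moments(h)
    (c,s,a)=cv2.minAreaRect(h);e=cv2.minEnclosingCircle(h)
    print(name,'cent',np.round([M['m10']/M['m00']/10,M['m01']/M['m00']/10],1),'rect',np.round(np.array(c)/10,1),np.round(np.array(s)/10,1),round(a,1),'area',round(M['m00']/100),'R',round(e[1]/10,1))
    # long side direction
    b=cv2.boxPoints((c,s,a));E=[b[1]-b[0],b[2]-b[1]];L=max(E,key=np.linalg.norm)
    print('   long dir deg',round(np.degrees(np.arctan2(L[1],L[0]))%180,1))
    return h.reshape(-1,2)/10
def masks(p):
    hsv=cv2.cvtColor(p,cv2.COLOR_RGB2HSV);H,S,V=cv2.split(hsv)
    f=lambda b:b.astype(np.uint8)
    return dict(white=f((S<60)&(V>150)),dark=f((V<75)),red=f(((H<6)|(H>174))&(S>180)&(V>120)),yel=f((H>22)&(H<34)&(S>150)&(V>120)),blue=f((H>95)&(H<125)&(S>110)))
E
python3 - <<'E'
from meas import *
p=cv2.imread('pics/top0.png')[:,:,::-1].copy();d=np.load('top0.npy')
W=cloud('top',d);m=masks(p)
for nm,c in [('padnut',(448,250)),('padmag',(293,123)),('padtape',(381,125)),('padtin',(376,223))]:
    mw=m['white'] if nm!='padnut' else (m['white']|0)
    rep(nm,onz('top',blob(mw,c,32),.004))
    # pad body: not wood : low saturation dark
    hsv=cv2.cvtColor(p,cv2.COLOR_RGB2HSV)
    # pad: dark plus interior
    rep(nm+' body',onz('top',blob(((hsv[:,:,2]<80)).astype(np.uint8),c,42),.004))
rep('nut',onz('top',blob(m['white'],(290,215),25),.026))
rep('mag',onz('top',blob(m['red'],(527,197),25),.022))
rep('tinlid',onz('top',blob(m['white'],(459,149),25),.045))
z=W[:,:,2];ok=(d>0)
for nm,c,zl in [('nut',(290,215),.018),('mag',(527,197),.014),('tape',(213,150),.055),('tapefull',(213,150),.03),('tin',(459,149),.038),('mug',(213,252),.07),('carton',(147,190),.035),('padnut',(448,250),.002)]:
    b=blob((ok&(z>zl)).astype(np.uint8),c,40)
    v,u=np.mgrid[:480,:640]
    sel=(np.hypot(u-c[0],v-c[1])<25)&ok&(z>zl)
    print(nm,'z',np.percentile(z[sel],[5,50,95]).round(4)); rep(nm+' depth',W[b[:,1],b[:,0]])
print('bench z',np.median(z[280:300,280:330]))
E
```

```text
padnut cent [ 386.7 -258.9] rect [ 387.  -258.8] [74.9 68.3] 12.5 area 3974 R 38.2
   long dir deg 12.5
padnut body cent [ 387.6 -258.5] rect [ 387.7 -258.5] [108.4  89.3] 12.8 area 9545 R 68.1
   long dir deg 12.8
padmag cent [672.5 103. ] rect [674.7 107.3] [50.8 94.2] 66.8 area 3460 R 47.2
   long dir deg 156.8
padmag body cent [673.3 107.8] rect [673.2 107.7] [ 89.1 109.2] 66.9 area 9614 R 68.3
   long dir deg 156.9
padtape cent [669.3 -98.2] rect [669.3 -98.3] [60.3 92.5] 66.6 area 5511 R 53.3
   long dir deg 156.6
padtape body cent [668.4 -98. ] rect [668.5 -97.9] [ 88.  109.2] 66.4 area 9519 R 68.6
   long dir deg 156.4
padtin cent [443.3 -92.9] rect [442.8 -93.2] [72.6 72.9] 46.5 area 4212 R 37.3
   long dir deg 136.5
padtin body cent [443.7 -92.6] rect [443.9 -92.6] [108.1  88.3] 4.7 area 9379 R 68.1
   long dir deg 4.7
nut cent [455.4 101.1] rect [455.3 101.3] [47.9 52.4] 46.8 area 2036 R 26.8
   long dir deg 136.8
mag cent [ 513.7 -432.7] rect [ 511.7 -429.3] [76.6 34.3] 19.0 area 1657 R 38.3
   long dir deg 19.0
tinlid cent [ 616.8 -272.5] rect [ 617.2 -272.4] [38.4 38.2]
[... 467 characters left out ...]
97 0.0645]
tapefull depth cent [594.9 278.1] rect [595.3 278.5] [75.1 41.2] 30.2 area 2952 R 40.2
   long dir deg 30.2
tin z [0.0404 0.0447 0.0484]
tin depth cent [ 616.3 -271.7] rect [ 615.9 -271.2] [53.7 54.9] 45.5 area 2367 R 28.3
   long dir deg 135.5
mug z [0.0715 0.0822 0.0878]
mug depth cent [365.5 267.1] rect [361.7 267.8] [75.3 90.4] 25.0 area 5140 R 50.6
   long dir deg 115.0
carton z [0.0395 0.0441 0.048 ]
carton depth cent [501.6 427.3] rect [501.4 426.7] [92.8 62. ] 24.9 area 5525 R 53.2
   long dir deg 24.9
padnut z [0.0023 0.0044 0.0085]
padnut depth cent [ 386.3 -258.1] rect [ 387.5 -256. ] [120.4 118. ] 7.3 area 12084 R 71.7
   long dir deg 7.3
bench z -0.0005868682191674246
```

All of it agrees with the stated sizes (pads 109×89, magnet 77×34, tape 75×41, tin 54–55). Next: the nut's yaw and a move calculator.

```bash
cat > go.py <<'E'
import sys
from h import *
from scipy.spatial.transform import Rotation as R
# x y z(mm) phi(deg, jaw axis; mod 180)
s=r.get_state();x,y,z,phi=map(float,sys.argv[1:5])
Rm=s['ee_rot'];cur=np.degrees(np.arctan2(Rm[1,0],Rm[0,0]))
phi=cur+((phi-cur+90)%180-90);c,n=np.cos(np.radians(phi)),np.sin(np.radians(phi))
T=np.array([[c,n,0],[n,-c,0],[0,0,-1.]])
print('shift mm',(Rm.T@(np.array([x,y,z])-s['eef_pos']*1e3)).round(1),'turn',np.degrees(R.from_matrix(Rm.T@T).as_rotvec()).round(2))
print('at',(s['eef_pos']*1e3).round(1),'jaw',round(cur,1),'q6',s['joint_positions'][5].round(1),'F',s['wrist_force'].round(1),'w',round(s['grip_width']*1e3,1),'t',s['time'])
E
python3 go.py 594.7 278.3 150 120
python3 - <<'E'
from meas import *
p=cv2.imread('pics/top0.png')[:,:,::-1].copy();d=np.load('top0.npy');W=cloud('top',d)
m=masks(p)['white'];b=blob(m,(290,215),25)
for q in (onz('top',b,.026)[:,:2],W[b[:,1],b[:,0],:2]):
    h=q-q.mean(0);c=h[:,0]+1j*h[:,1]
    for k in (2,4,6): pass
    th=np.angle(c);rr=abs(c);print(np.degrees(np.angle(((rr-rr.mean())*np.exp(6j*th)).sum())/6),rr.min(),rr.max())
E
```

```text
shift mm [-192.   493.9   80.9] turn [-3.000e-02  5.000e-02 -4.614e+01]
at [173.7 600.2 230.8] jaw 73.9 q6 -6.1 F [-0.8  0.2  0.1] w 85.0 t 0.1
18.086522840141388 0.023225697611617833 0.026826123224919517
-16.863882703656586 0.02139711204952872 0.1447965792038711
```

```bash
python3 -m pendant '[[-0.02,0.05,0.01,0,0,-5,-1],[-0.044,0.113,0.02,0,0,-11,-1],[-0.066,0.17,0.03,0,0,-17,-1],[-0.089,0.228,0.04,0,0,-23,-1],[-0.112,0.287,0.05,0,0,-29,-1],[-0.134,0.345,0.06,0,0,-35,-1],[-0.156,0.4,0.07,0,0,-41,-1],[-0.176,0.453,0.081,0,0,-46,-1]]' 60; python3 go.py 594.7 278.3 100 120
```

```text
time: 1.1
eef_pos: [0.561, 0.3041, 0.1499]
ee_rot: [[-0.5, 0.866, -0.0], [0.866, 0.5, 0.0], [0.0, -0.0, -1.0]]
wrist_force: [0.6, 1.4, 0.1]
grip_width: 0.0855
shift mm [-39.2  16.2  49.9] turn [-0.01 -0.01  0.03]
at [561.  304.1 149.9] jaw 120.0 q6 -97.5 F [0.6 1.4 0.1] w 85.5 t 1.1
```

```bash
python3 -m pendant '[[-0.02,0.008,0.0,0,0,0,-1],[-0.0392,0.0162,0.0,0,0,0,-1],[-0.0392,0.0162,0.03,0,0,0,-1],[-0.0392,0.0162,0.06,0,0,0,-1],[-0.0392,0.0162,0.09,0,0,0,-1],[-0.0392,0.0162,0.113,0,0,0,-1],[-0.0392,0.0162,0.128,0,0,0,-1],[-0.0392,0.0162,0.128,0,0,0,-1]]' 60; python3 go.py 594.7 278.3 22 120
python3 -m pendant '[[0,0,0,0,0,0,0.3],[0,0,0,0,0,0,0.3],[0,0,0,0,0,0,0.6],[0,0,0,0,0,0,1],[0,0,0,0,0,0,1],[0,0,0,0,0,0,1],[0,0,0,0,0,0,1],[0,0,-0.01,0,0,0,1]]' 60; python3 go.py 669 -98.1 150 66.5
```

```text
time: 2.1
eef_pos: [0.5927, 0.2801, 0.0219]
ee_rot: [[-0.498, 0.867, -0.001], [0.867, 0.498, -0.0], [0.0, -0.001, -1.0]]
wrist_force: [-0.4, -0.4, 0.1]
grip_width: 0.0858
shift mm [-2.6  0.9 -0.1] turn [-0.07 -0.02 -0.12]
at [592.7 280.1  21.9] jaw 119.9 q6 -100.4 F [-0.4 -0.4  0.1] w 85.8 t 2.1
time: 3.1
eef_pos: [0.5927, 0.2795, 0.0322]
ee_rot: [[-0.498, 0.867, -0.001], [0.867, 0.498, -0.0], [0.0, -0.001, -1.0]]
wrist_force: [0.0, 0.6, -2.8]
grip_width: 0.0395
shift mm [-365.4 -121.9 -117.7] turn [-8.000e-02  2.000e-02  5.334e+01]
at [592.7 279.5  32.2] jaw 119.8 q6 -100.4 F [ 0.   0.6 -2.8] w 39.5 t 3.1
```

```bash
python3 -m pendant '[[0,0,-0.05,0,0,0,1],[-0.01,-0.003,-0.09,0,0,4,1],[-0.06,-0.02,-0.117,0,0,12,1],[-0.115,-0.039,-0.117,0,0,20,1],[-0.17,-0.057,-0.117,0,0,28,1],[-0.225,-0.075,-0.117,0,0,36,1],[-0.28,-0.093,-0.117,0,0,44,1],[-0.33,-0.11,-0.117,0,0,53.3,1]]' 60
python3 -m pendant '[[0,0,0,0,0,0,1],[0,0,0,0,0,0,1],[0,0,0,0,0,0,1],[0,0,0,0,0,0,1],[0,0,0,0,0,0,1],[0,0,0,0,0,0,1],[0,0,0,0,0,0,1],[0,0,0,0,0,0,1]]' 60; python3 go.py 668.2 -97.7 50 66.5
```

```text
time: 4.1
eef_pos: [0.662, -0.0633, 0.1497]
ee_rot: [[0.403, 0.915, -0.0], [0.915, -0.403, 0.0], [0.0, -0.0, -1.0]]
wrist_force: [0.3, 0.6, -2.5]
grip_width: 0.0393
time: 5.1
eef_pos: [0.6621, -0.0613, 0.1494]
ee_rot: [[0.398, 0.917, 0.0], [0.917, -0.398, 0.0], [0.0, 0.0, -1.0]]
wrist_force: [-0.7, -0.5, -2.1]
grip_width: 0.0392
shift mm [-31.   20.1  99.4] turn [ 0.   -0.01  0.05]
at [662.1 -61.3 149.4] jaw 66.6 q6 -77.5 F [-0.7 -0.5 -2.1] w 39.2 t 5.1
```

```bash
python3 -m pendant '[[-0.016,0.01,0.02,0,0,0,1],[-0.031,0.0201,0.05,0,0,0,1],[-0.031,0.0201,0.08,0,0,0,1],[-0.031,0.0201,0.1,0,0,0,1],[-0.031,0.0201,0.112,0,0,0,1],[-0.031,0.0201,0.119,0,0,0,1],[-0.031,0.0201,0.122,0,0,0,1],[-0.031,0.0201,0.122,0,0,0,1]]' 60
python3 -m pendant '[[0,0,0,0,0,0,1],[0,0,0.001,0,0,0,1],[0,0,0.001,0,0,0,0.5],[0,0,0.001,0,0,0,0],[0,0,0.001,0,0,0,-1],[0,0,0.001,0,0,0,-1],[0,0,0.001,0,0,0,-1],[0,0,0.001,0,0,0,-1]]' 60; python3 go.py 668.2 -97.7 120 66.5
```

```text
time: 6.1
eef_pos: [0.6685, -0.0977, 0.028]
ee_rot: [[0.398, 0.918, 0.001], [0.918, -0.398, -0.0], [0.0, 0.001, -1.0]]
wrist_force: [-0.0, 0.0, -2.2]
grip_width: 0.0396
time: 7.1
eef_pos: [0.6682, -0.0977, 0.0263]
ee_rot: [[0.398, 0.917, 0.0], [0.917, -0.398, 0.0], [0.0, -0.0, -1.0]]
wrist_force: [0.1, -0.4, 0.1]
grip_width: 0.0855
shift mm [  0.    0.  -93.7] turn [-0.   -0.01  0.05]
at [668.2 -97.7  26.3] jaw 66.6 q6 -80.5 F [ 0.1 -0.4  0.1] w 85.5 t 7.1
```

```bash
python3 -m pendant '[[0,0,-0.04,0,0,0,-1],[0,0,-0.09,0,0,0,-1],[-0.05,-0.002,-0.1,0,0,-8,-1],[-0.105,-0.004,-0.1,0,0,-16,-1],[-0.16,-0.006,-0.1,0,0,-24,-1],[-0.215,-0.008,-0.1,0,0,-32,-1],[-0.27,-0.009,-0.1,0,0,-40,-1],[-0.325,-0.01,-0.1,0,0,-42,-1]]' 60
python3 -m pendant '[[-0.029,0.03,0,0,0,0,-1],[-0.029,0.03,0,0,0,0,-1],[-0.029,0.03,0.02,0,0,0,-1],[-0.029,0.03,0.02,0,0,0,-1],[-0.029,0.03,0.02,0,0,0,-1],[-0.029,0.03,0.02,0,0,0,-1],[-0.029,0.03,0.02,0,0,0,-1],[-0.029,0.03,0.02,0,0,0,-1]]' 60; python3 go.py 512.2 -429.4 3 108.5
```

```text
time: 8.1
eef_pos: [0.5288, -0.3935, 0.1265]
ee_rot: [[-0.321, 0.947, 0.0], [0.947, 0.321, -0.0], [-0.0, 0.0, -1.0]]
wrist_force: [0.7, -1.2, 0.5]
grip_width: 0.0854
time: 9.1
eef_pos: [0.5674, -0.4099, 0.1066]
ee_rot: [[-0.318, 0.948, 0.0], [0.948, 0.318, -0.0], [-0.0, 0.0, -1.0]]
wrist_force: [-0.1, -0.1, 0.2]
grip_width: 0.0855
shift mm [ -0.9 -58.6 103.6] turn [0.01 0.01 0.06]
at [ 567.4 -409.9  106.6] jaw 108.6 q6 -149.8 F [-0.1 -0.1  0.2] w 85.5 t 9.1
```

```bash
python3 -m pendant '[[0,-0.007,0,0,0,10.5,-1],[0,-0.014,0,0,0,21,-1],[0,-0.021,0,0,0,31.5,-1],[0,-0.028,0,0,0,42,-1],[0,-0.035,0,0,0,52.5,-1],[0,-0.042,0,0,0,63,-1],[0,-0.05,0,0,0,73.5,-1],[-0.001,-0.0586,0,0,0,84,-1]]' 60
python3 -m pendant '[[0,0,0,0,0,10.5,-1],[0,0,0,0,0,21,-1],[0,0,0,0,0,31.5,-1],[0,0,0,0,0,42,-1],[0,0,0,0,0,52.5,-1],[0,0,0.01,0,0,63,-1],[0,0,0.02,0,0,73.5,-1],[0,0,0.03,0,0,84,-1]]' 60;python3 -m pendant '[[0,0,0,0,0,6,-1],[0,0,0,0,0,12,-1],[0,0,0.01,0,0,12,-1],[0,0,0.02,0,0,12,-1],[0,0,0.03,0,0,12,-1],[0,0,0.03,0,0,12,-1],[0,0,0.03,0,0,12,-1],[0,0,0.03,0,0,12,-1]]' 60; python3 go.py 512.2 -429.4 3 108.5
```

```text
time: 10.1
eef_pos: [0.5119, -0.4295, 0.1065]
ee_rot: [[0.912, 0.41, 0.0], [0.41, -0.912, -0.0], [0.0, 0.0, -1.0]]
wrist_force: [0.1, 0.4, 0.1]
grip_width: 0.0857
time: 11.1
eef_pos: [0.5121, -0.4295, 0.0762]
ee_rot: [[0.503, -0.864, 0.0], [-0.864, -0.503, -0.0], [0.0, -0.0, -1.0]]
wrist_force: [0.2, 0.5, -0.6]
grip_width: 0.0853
time: 12.1
eef_pos: [0.5122, -0.4296, 0.0467]
ee_rot: [[0.318, -0.948, 0.0], [-0.948, -0.318, -0.0], [0.0, -0.0, -1.0]]
wrist_force: [0.2, -0.8, -0.3]
grip_width: 0.0853
shift mm [-0.2 -0.  43.7] turn [-0.02 -0.03  0.06]
at [ 512.2 -429.6   46.7] jaw -71.4 q6 25.8 F [ 0.2 -0.8 -0.3] w 85.3 t 12.1
```

```bash
python3 -m pendant '[[0,0,0.015,0,0,0,-1],[0,0,0.03,0,0,0,-0.5],[0,0,0.039,0,0,0,-0.3],[0,0,0.044,0,0,0,-0.2],[0,0,0.0447,0,0,0,-0.2],[0,0,0.0447,0,0,0,-0.2],[0,0,0.0447,0,0,0,-0.2],[0,0,0.0447,0,0,0,-0.2]]' 60; python3 go.py 512.2 -429.4 3 108.5
python3 -m pendant '[[0,0,0,0,0,0,0.1],[0,0,0,0,0,0,0.2],[0,0,0,0,0,0,0.6],[0,0,0,0,0,0,1],[0,0,0,0,0,0,1],[0,0,0,0,0,0,1],[0,0,-0.02,0,0,0,1],[0,0,-0.02,0,0,0,1]]' 60; python3 go.py 673.8 107.6 130 66.9
```

```text
time: 13.1
eef_pos: [0.5122, -0.4295, 0.002]
ee_rot: [[0.318, -0.948, 0.0], [-0.948, -0.318, -0.0], [0.0, -0.0, -1.0]]
wrist_force: [0.1, -0.5, 0.1]
grip_width: 0.0514
shift mm [-0.1 -0.  -1. ] turn [-0.02 -0.02  0.05]
at [ 512.2 -429.5    2. ] jaw -71.4 q6 25.8 F [ 0.1 -0.5  0.1] w 51.4 t 13.1
time: 14.1
eef_pos: [0.5126, -0.4298, 0.0234]
ee_rot: [[0.318, -0.948, 0.002], [-0.948, -0.318, -0.001], [0.002, -0.001, -1.0]]
wrist_force: [0.2, 1.3, -2.1]
grip_width: 0.0327
shift mm [-458.  -323.9 -107.1] turn [-0.1  -0.08 41.66]
at [ 512.6 -429.8   23.4] jaw -71.4 q6 25.8 F [ 0.2  1.3 -2.1] w 32.7 t 14.1
```

```bash
python3 -m pendant '[[0,0,-0.05,0,0,0,1],[-0.01,-0.007,-0.1,0,0,0,1],[-0.05,-0.035,-0.107,0,0,0,1],[-0.095,-0.067,-0.107,0,0,7,1],[-0.14,-0.099,-0.107,0,0,14,1],[-0.185,-0.131,-0.107,0,0,21,1],[-0.23,-0.163,-0.107,0,0,28,1],[-0.275,-0.194,-0.107,0,0,35,1]]' 60
python3 go.py 673.8 107.6 130 66.9
```

```text
time: 15.1
eef_pos: [0.6087, -0.1051, 0.1286]
ee_rot: [[-0.287, -0.958, -0.0], [-0.958, 0.287, 0.0], [-0.0, 0.0, -1.0]]
wrist_force: [-0.2, 0.2, -1.8]
grip_width: 0.0327
shift mm [-222.5   -1.4   -1.4] turn [0.01 0.01 6.42]
at [ 608.7 -105.1  128.6] jaw -106.7 q6 90.7 F [-0.2  0.2 -1.8] w 32.7 t 15.1
```

```bash
python3 -m pendant '[[-0.05,0,0,0,0,2,1],[-0.1,0,0,0,0,4,1],[-0.15,0,0,0,0,6.4,1],[-0.2,0,0,0,0,6.4,1],[-0.21,0,0,0,0,6.4,1],[-0.21,0,0,0,0,6.4,1],[-0.21,0,0,0,0,6.4,1],[-0.21,0,0,0,0,6.4,1]]' 60
python3 go.py 673.8 107.6 50 66.9
```

```text
time: 16.1
eef_pos: [0.6679, 0.0931, 0.1288]
ee_rot: [[-0.39, -0.921, -0.0], [-0.921, 0.39, 0.0], [0.0, 0.0, -1.0]]
wrist_force: [0.2, -0.3, -2.5]
grip_width: 0.0327
shift mm [-15.7   0.2  78.8] turn [ 0.   -0.    0.17]
at [667.9  93.1 128.8] jaw -112.9 q6 115.3 F [ 0.2 -0.3 -2.5] w 32.7 t 16.1
```

```bash
python3 -m pendant '[[-0.0157,0,0.02,0,0,0,1],[-0.0157,0,0.05,0,0,0,1],[-0.0157,0,0.08,0,0,0,1],[-0.0157,0,0.1,0,0,0,1],[-0.0157,0,0.112,0,0,0,1],[-0.0157,0,0.119,0,0,0,1],[-0.0157,0,0.1218,0,0,0,1],[-0.0157,0,0.1218,0,0,0,1]]' 60
python3 -m pendant '[[0,0,0,0,0,0,1],[0,0,0.001,0,0,0,1],[0,0,0.001,0,0,0,0.3],[0,0,0.001,0,0,0,0],[0,0,0.001,0,0,0,-0.6],[0,0,0.001,0,0,0,-1],[0,0,0.001,0,0,0,-1],[0,0,-0.03,0,0,0,-1]]' 60; python3 go.py 616.5 -272.1 130 66.9
```

```text
time: 17.1
eef_pos: [0.6743, 0.1089, 0.0074]
ee_rot: [[-0.388, -0.922, 0.001], [-0.922, 0.388, 0.0], [-0.0, -0.001, -1.0]]
wrist_force: [0.3, -0.7, -2.0]
grip_width: 0.0328
time: 18.1
eef_pos: [0.6728, 0.1088, 0.0351]
ee_rot: [[-0.388, -0.922, -0.004], [-0.922, 0.388, -0.0], [0.002, 0.004, -1.0]]
wrist_force: [0.2, 0.0, -0.8]
grip_width: 0.0854
shift mm [373.  -95.6 -94.6] turn [ 0.22 -0.1   0.25]
at [672.8 108.8  35.1] jaw -112.8 q6 116.5 F [ 0.2  0.  -0.8] w 85.4 t 18.1
```

```bash
python3 -m pendant '[[0,0,-0.045,0,0,0,-1],[0,0,-0.09,0,0,0,-1],[0.05,-0.012,-0.095,0,0,0,-1],[0.105,-0.027,-0.095,0,0,0,-1],[0.16,-0.041,-0.095,0,0,0,-1],[0.215,-0.055,-0.095,0,0,0,-1],[0.27,-0.069,-0.095,0,0,0,-1],[0.325,-0.083,-0.095,0,0,0,-1]]' 60
python3 -m pendant '[[0.03,-0.008,0,0,0,0,-1],[0.047,-0.012,0,0,0,0,-1],[0.047,-0.012,0,0,0,0,-1],[0.047,-0.012,0.03,0,0,0,-1],[0.047,-0.012,0.05,0,0,0,-1],[0.047,-0.012,0.05,0,0,0,-1],[0.047,-0.012,0.05,0,0,0,-1],[0.047,-0.012,0.05,0,0,0,-1]]' 60; python3 go.py 616.5 -272.1 18 66.9
python3 - <<'E'
from meas import *
p,d=snapshot('top');cv2.imwrite('pics/top1.png',p[:,:,::-1])
E
```

```text
time: 19.1
eef_pos: [0.6239, -0.2247, 0.132]
ee_rot: [[-0.388, -0.922, 0.0], [-0.922, 0.388, -0.0], [-0.0, -0.0, -1.0]]
wrist_force: [0.4, -0.7, 0.1]
grip_width: 0.085
time: 20.1
eef_pos: [0.6176, -0.2708, 0.0828]
ee_rot: [[-0.388, -0.922, 0.001], [-0.922, 0.388, -0.001], [0.0, -0.001, -1.0]]
wrist_force: [-0.1, -0.2, -0.5]
grip_width: 0.0852
shift mm [ 1.6  0.6 64.8] turn [-0.08 -0.    0.27]
at [ 617.6 -270.8   82.8] jaw -112.8 q6 83.5 F [-0.1 -0.2 -0.5] w 85.2 t 20.1
```

View pics/top1.png

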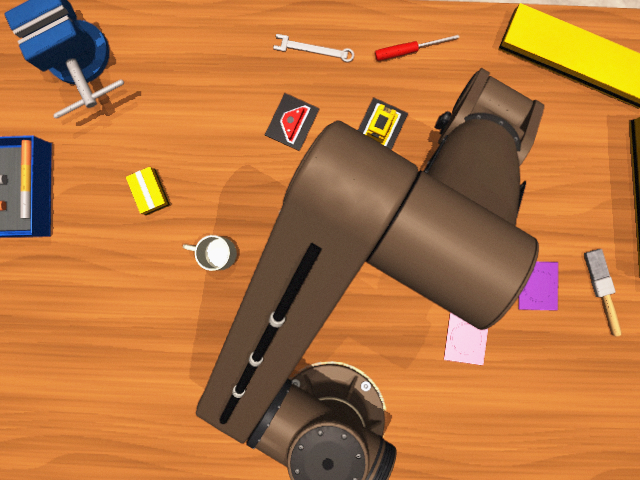

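The magnet sits in its outline (293,123), short edge left, and the tape stands on its pad (381,122). Mug and carton haven't moved. Now the tin.

```bash
python3 -m pendant '[[0.0016,0.0006,0.02,0,0,0,-1],[0.0016,0.0006,0.04,0,0,0,-1],[0.0016,0.0006,0.055,0,0,0,-1],[0.0016,0.0006,0.0648,0,0,0,-1],[0.0016,0.0006,0.0648,0,0,0,-0.4],[0.0016,0.0006,0.0648,0,0,0,0],[0.0016,0.0006,0.0648,0,0,0,1],[0.0016,0.0006,0.0648,0,0,0,1]]' 60
python3 -m pendant '[[0,0,0,0,0,0,1],[0,0,0,0,0,0,1],[0,0,0,0,0,0,1],[0,0,-0.02,0,0,0,1],[0,0,-0.05,0,0,0,1],[0,0,-0.08,0,0,0,1],[0,0,-0.08,0,0,0,1],[0,0,-0.08,0,0,0,1]]' 60; python3 go.py 443.5 -92.8 98 66.9
```

```text
time: 21.15
eef_pos: [0.6164, -0.2723, 0.0178]
ee_rot: [[-0.388, -0.922, 0.001], [-0.922, 0.388, -0.001], [0.0, -0.001, -1.0]]
wrist_force: [0.4, -0.4, 3.2]
grip_width: 0.0541
time: 22.15
eef_pos: [0.6156, -0.2718, 0.0967]
ee_rot: [[-0.388, -0.922, -0.001], [-0.922, 0.388, 0.001], [-0.0, 0.001, -1.0]]
wrist_force: [0.2, 0.6, -1.5]
grip_width: 0.0539
shift mm [-98.2 228.1  -1.1] turn [0.05 0.01 0.25]
at [ 615.6 -271.8   96.7] jaw -112.8 q6 83.4 F [ 0.2  0.6 -1.5] w 53.9 t 22.15
```

```bash
python3 -m pendant '[[-0.02,0.046,0,0,0,0,1],[-0.04,0.092,0,0,0,0,1],[-0.06,0.138,0,0,0,0,1],[-0.08,0.184,0,0,0,0,1],[-0.0982,0.2281,0,0,0,0,1],[-0.0982,0.2281,0,0,0,0,1],[-0.0982,0.2281,0,0,0,0,1],[-0.0982,0.2281,0,0,0,0,1]]' 60; python3 go.py 443.5 -92.8 23 66.9
```

```text
time: 23.15
eef_pos: [0.4445, -0.0936, 0.0967]
ee_rot: [[-0.389, -0.921, 0.0], [-0.921, 0.389, 0.0], [-0.0, 0.0, -1.0]]
wrist_force: [0.1, -0.0, -2.5]
grip_width: 0.0539
shift mm [-0.3  1.2 73.7] turn [0.   0.   0.22]
at [444.5 -93.6  96.7] jaw -112.9 q6 92.6 F [ 0.1 -0.  -2.5] w 53.9 t 23.15
```

```bash
python3 -m pendant '[[-0.0003,0.0012,0.02,0,0,0,1],[-0.0003,0.0012,0.04,0,0,0,1],[-0.0003,0.0012,0.055,0,0,0,1],[-0.0003,0.0012,0.065,0,0,0,1],[-0.0003,0.0012,0.07,0,0,0,1],[-0.0003,0.0012,0.0735,0,0,0,1],[-0.0003,0.0012,0.0735,0,0,0,1],[-0.0003,0.0012,0.0735,0,0,0,1]]' 60
python3 -m pendant '[[0,0,0.001,0,0,0,1],[0,0,0.001,0,0,0,1],[0,0,0.001,0,0,0,0.1],[0,0,0.001,0,0,0,-0.5],[0,0,0.001,0,0,0,-1],[0,0,0.001,0,0,0,-1],[0,0,0.001,0,0,0,-1],[0,0,-0.02,0,0,0,-1]]' 60; python3 go.py 455.4 100.8 100 48
python3 - <<'E'
from meas import *
E
```

```text
time: 24.15
eef_pos: [0.4431, -0.0923, 0.0239]
ee_rot: [[-0.388, -0.922, 0.001], [-0.922, 0.388, -0.0], [-0.0, -0.001, -1.0]]
wrist_force: [-0.4, -0.3, -2.6]
grip_width: 0.054
time: 25.15
eef_pos: [0.4424, -0.0921, 0.043]
ee_rot: [[-0.388, -0.922, -0.002], [-0.922, 0.388, 0.001], [0.0, 0.002, -1.0]]
wrist_force: [-0.1, -0.3, 0.7]
grip_width: 0.0853
shift mm [-182.8   63.1  -56.9] turn [ 0.14 -0.02 19.15]
at [442.4 -92.1  43. ] jaw -112.9 q6 92.7 F [-0.1 -0.3  0.7] w 85.3 t 25.15
```

```bash
python3 -m pendant '[[0,0,-0.05,0,0,0,-1],[-0.005,0.002,-0.08,0,0,-5,-1],[-0.05,0.017,-0.08,0,0,-13,-1],[-0.1,0.034,-0.08,0,0,-21,-1],[-0.14,0.048,-0.08,0,0,-29,-1],[-0.1828,0.0631,-0.08,0,0,-37,-1],[-0.1828,0.0631,-0.08,0,0,-40.9,-1],[-0.1828,0.0631,-0.08,0,0,-40.9,-1]]' 60
python3 -m pendant '[[0,0,0.03,0,0,0,-1],[0,0,0.05,0,0,0,-1],[0,0,0.06,0,0,0,-0.6],[0,0,0.06,0,0,0,-0.6],[0,0,0.06,0,0,0,-0.6],[0,0,0.06,0,0,0,-0.6],[0,0,0.06,0,0,0,-0.6],[0,0,0.06,0,0,0,-0.6]]' 60; python3 go.py 455.4 100.8 3 108
```

```text
time: 26.15
eef_pos: [0.4556, 0.1011, 0.1235]
ee_rot: [[0.31, -0.951, -0.0], [-0.951, -0.31, 0.0], [-0.0, 0.0, -1.0]]
wrist_force: [0.2, 0.0, 0.4]
grip_width: 0.0853
time: 27.15
eef_pos: [0.4558, 0.1007, 0.0638]
ee_rot: [[0.31, -0.951, 0.0], [-0.951, -0.31, 0.0], [0.0, -0.0, -1.0]]
wrist_force: [-0.2, 0.2, -0.3]
grip_width: 0.0684
shift mm [-0.2  0.4 60.8] turn [-0.02 -0.    0.05]
at [455.8 100.7  63.8] jaw -71.9 q6 76.3 F [-0.2  0.2 -0.3] w 68.4 t 27.15
```

```bash
python3 -m pendant '[[0,0,0.02,0,0,0,-0.6],[0,0,0.04,0,0,0,-0.6],[0,0,0.055,0,0,0,-0.6],[0,0,0.0608,0,0,0,-0.6],[0,0,0.0608,0,0,0,-0.6],[0,0,0.0608,0,0,0,-0.3],[0,0,0.0608,0,0,0,0],[0,0,0.0608,0,0,0,1]]' 60
python3 -m pendant '[[0,0,0,0,0,0,1],[0,0,0,0,0,0,1],[0,0,0,0,0,0,1],[0,0,-0.02,0,0,0,1],[0,0,-0.05,0,0,0,1],[0,0,-0.09,0,0,0,1],[0,0,-0.12,0,0,0,1],[0,0,-0.12,0,0,0,1]]' 60; python3 go.py 387.2 -258.7 123 102.6
```

```text
time: 28.15
eef_pos: [0.456, 0.1007, 0.0036]
ee_rot: [[0.31, -0.951, 0.001], [-0.951, -0.31, 0.0], [0.0, -0.001, -1.0]]
wrist_force: [-1.0, 0.1, 6.0]
grip_width: 0.0488
time: 29.15
eef_pos: [0.4564, 0.1008, 0.1247]
ee_rot: [[0.31, -0.951, 0.004], [-0.951, -0.31, 0.0], [0.001, -0.004, -1.0]]
wrist_force: [-0.4, -0.7, -2.9]
grip_width: 0.0487
shift mm [320.3 177.3   1.2] turn [-0.25 -0.04  5.46]
at [456.4 100.8 124.7] jaw -71.9 q6 76.3 F [-0.4 -0.7 -2.9] w 48.7 t 29.15
```

```bash
python3 -m pendant '[[0.05,0.005,0,0,0,1,1],[0.1,0.03,0,0,0,2,1],[0.15,0.057,0,0,0,3,1],[0.2,0.085,0,0,0,4,1],[0.25,0.115,0,0,0,5,1],[0.29,0.145,0,0,0,5.5,1],[0.3203,0.1773,0,0,0,5.5,1],[0.3203,0.1773,0,0,0,5.5,1]]' 60
python3 -m pendant '[[0,0,0.03,0,0,0,1],[0,0,0.05,0,0,0,1],[0,0,0.06,0,0,0,1],[0,0,0.06,0,0,0,1],[0,0,0.06,0,0,0,1],[0,0,0.06,0,0,0,1],[0,0,0.06,0,0,0,1],[0,0,0.06,0,0,0,1]]' 60; python3 go.py 387.2 -258.7 8.5 102.6
```

```text
time: 30.15
eef_pos: [0.385, -0.2606, 0.1215]
ee_rot: [[0.214, -0.977, -0.001], [-0.977, -0.214, 0.001], [-0.001, 0.001, -1.0]]
wrist_force: [0.8, 0.5, -1.8]
grip_width: 0.0489
time: 31.15
eef_pos: [0.3865, -0.2589, 0.063]
ee_rot: [[0.217, -0.976, 0.0], [-0.976, -0.217, -0.0], [0.0, -0.0, -1.0]]
wrist_force: [0.6, 0.1, -1.8]
grip_width: 0.0488
shift mm [-0.  -0.7 54.5] turn [-0.02 -0.02 -0.05]
at [ 386.5 -258.9   63. ] jaw -77.4 q6 35.5 F [ 0.6  0.1 -1.8] w 48.8 t 31.15
```

```bash
python3 -m pendant '[[0,-0.0007,0.02,0,0,0,1],[0,-0.0007,0.035,0,0,0,1],[0,-0.0007,0.045,0,0,0,1],[0,-0.0007,0.051,0,0,0,1],[0,-0.0007,0.0545,0,0,0,1],[0,-0.0007,0.0545,0,0,0,1],[0,-0.0007,0.0545,0,0,0,1],[0,-0.0007,0.0545,0,0,0,1]]' 60
python3 -m pendant '[[0,0,0.001,0,0,0,1],[0,0,0.001,0,0,0,1],[0,0,0.001,0,0,0,0.1],[0,0,0.001,0,0,0,-0.5],[0,0,0.001,0,0,0,-1],[0,0,0.001,0,0,0,-1],[0,0,0.001,0,0,0,-1],[0,0,0.001,0,0,0,-1]]' 60
python3 -m pendant '[[0,0,-0.03,0,0,0,-1],[0,0,-0.07,0,0,0,-1],[0,0,-0.12,0,0,0,-1],[0.05,0,-0.15,0,0,0,-1],[0.1,0,-0.17,0,0,0,-1],[0.15,0,-0.17,0,0,0,-1],[0.2,0,-0.17,0,0,0,-1],[0.22,0,-0.17,0,0,0,-1]]' 60
python3 - <<'E'
from meas import *
for n in('top','side'):
    p,d=snapshot(n);cv2.imwrite(f'pics/{n}2.png',p[:,:,::-1]);np.save(n+'2.npy',d)
E
```

```text
time: 32.15
eef_pos: [0.3872, -0.2587, 0.0085]
ee_rot: [[0.217, -0.976, 0.0], [-0.976, -0.217, -0.0], [0.0, -0.0, -1.0]]
wrist_force: [0.1, -0.3, -1.5]
grip_width: 0.0489
time: 33.15
eef_pos: [0.3871, -0.2586, 0.0072]
ee_rot: [[0.217, -0.976, -0.0], [-0.976, -0.217, 0.0], [-0.0, -0.0, -1.0]]
wrist_force: [-0.0, -0.3, 0.4]
grip_width: 0.0854
time: 34.15
eef_pos: [0.4349, -0.4756, 0.1768]
ee_rot: [[0.216, -0.976, 0.0], [-0.976, -0.216, -0.0], [0.0, -0.0, -1.0]]
wrist_force: [-0.4, 1.1, -0.0]
grip_width: 0.0853
```

View pics/top2.png

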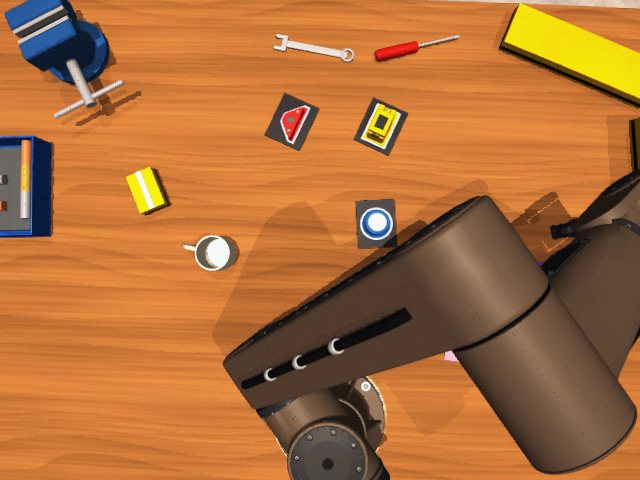

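View pics/side2.png

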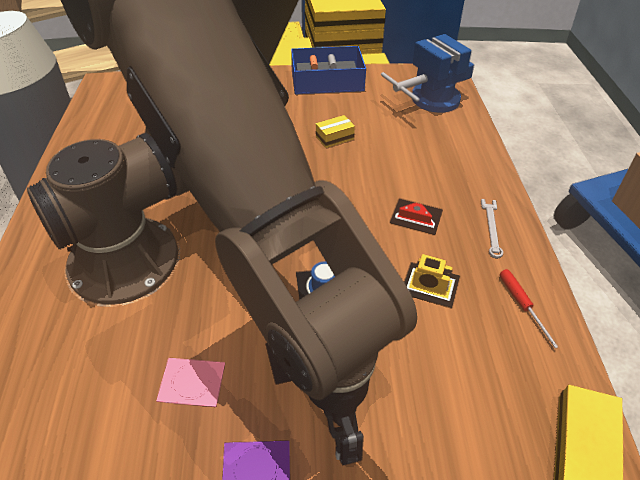

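The arm hides the nut, so I'll move it clear, well above everything.

```bash
python3 -m pendant '[[-0.05,-0.03,-0.03,0,0,0,-1],[-0.1,-0.062,-0.06,0,0,0,-1],[-0.155,-0.095,-0.09,0,0,0,-1],[-0.21,-0.129,-0.1,0,0,0,-1],[-0.265,-0.163,-0.1,0,0,0,-1],[-0.32,-0.197,-0.1,0,0,0,-1],[-0.375,-0.23,-0.1,0,0,0,-1],[-0.425,-0.262,-0.1,0,0,0,-1]]'
python3 -m pendant '[[-0.05,0.01,0,0,0,0,-1],[-0.1,0.02,0,0,0,0,-1],[-0.15,0.03,0,0,0,0,-1],[-0.2,0.04,0,0,0,0,-1],[-0.25,0.06,0,0,0,0,-1],[-0.3,0.08,0,0,0,0,-1],[-0.35,0.1,0,0,0,0,-1],[-0.4,0.12,0,0,0,0,-1]]'
python3 -m pendant '[[-0.04,0.03,0,0,0,0,-1],[-0.08,0.06,0,0,0,0,-1],[-0.12,0.09,0,0,0,0,-1],[-0.12,0.09,0,0,0,0,-1],[-0.12,0.09,0,0,0,0,-1],[-0.12,0.09,0,0,0,0,-1],[-0.12,0.09,0,0,0,0,-1],[-0.12,0.09,0,0,0,0,-1]]'
python3 - <<'E'
from meas import *
p,d=snapshot('top');cv2.imwrite('pics/top3.png',p[:,:,::-1]);np.save('top3.npy',d)
cs=[(293,123),(381,125),(376,223),(448,250),(147,190),(213,252)]
q=p[:,:,::-1];t=[cv2.resize(q[y-32:y+32,x-32:x+32],(256,256),interpolation=cv2.INTER_CUBIC) for x,y in cs]
cv2.imwrite('pics/crops3.png',np.vstack([np.hstack(t[:3]),np.hstack(t[3:])]))
W=cloud('top',d);z=W[:,:,2];m=masks(p)
for nm,c,zl in [('nut',(448,250),.02),('mag',(293,123),.016),('tapetop',(381,125),.058),('tapefull',(381,125),.03),('tin',(376,223),.04),('mug',(213,252),.07),('carton',(147,190),.035)]:
    mm=((d>0)&(z>zl)).astype(np.uint8);b=blob(mm,c,32 if nm!='mug' else 40)
    print('z',np.percentile(z[b[:,1],b[:,0]],50).round(4));rep(nm,W[b[:,1],b[:,0]])
rep('mag col',onz('top',blob(m['red'],(293,123),14),.026)) 
rep('tin lid',onz('top',blob(m['white'],(376,223),10),.049))
E
```

```text
time: 35.25
eef_pos: [0.5909, -0.018, 0.2774]
ee_rot: [[0.218, -0.976, -0.0], [-0.976, -0.218, 0.0], [-0.0, 0.0, -1.0]]
wrist_force: [0.7, -1.0, 0.4]
grip_width: 0.0849
time: 36.25
eef_pos: [0.3851, 0.3447, 0.2773]
ee_rot: [[0.218, -0.976, -0.0], [-0.976, -0.218, 0.0], [-0.0, 0.0, -1.0]]
wrist_force: [0.8, -0.3, 0.1]
grip_width: 0.0852
time: 37.25
eef_pos: [0.2739, 0.4409, 0.2773]
ee_rot: [[0.216, -0.976, 0.0], [-0.976, -0.216, 0.0], [-0.0, -0.0, -1.0]]
wrist_force: [-0.2, -0.3, -0.2]
grip_width: 0.0856
z 0.0288
nut cent [ 386.2 -256.3] rect [ 386.2 -256.4] [50.9 54.8] 41.7 area 2163 R 27.9
   long dir deg 131.7
z 0.0253
mag cent [671.8 105.7] rect [673.  109.3] [34.8 77.5] 67.3 area 1741 R 38.7
   long dir deg 157.3
z 0.0641
tapetop cent [662.8 -93.6] rect [662.8 -93.1] [40.  53.2] 67.6 area 1985 R 30.7
   long dir deg 157.6
z 0.0522
tapefull cent [667.9 -96.2] rect [668.3 -95.9] [40.8 75.4] 68.3 area 2885 R 40.0
   long dir deg 158.3
z 0.0475
tin cent [443.3 -92.4] rect [443.  -92.4] [53.3 53.4] 2.2 area 2307 R 27.9
   long dir deg 92.2
z 0.0824
mug cent [365.6 266.5] rect [361.8 267.3] [75.8 88.4] 25.3 area 5081 R 50.8
   long dir deg 115.3
z 0.0423
carton cent [501.3 427.1] rect [501.2 426.9] [92.6 61.8] 24.2 area 5558 R 53.2
   long dir deg 24.2
mag col cent [667. 104.] rect [666.8 107.3] [39.9 63.6] 65.7 area 1909 R 31.8
   long dir deg 155.7
tin lid cent [443.4 -91.2] rect [443.8 -90.9] [37.5 37.4] 1.4 area 1139 R 19.8
   long dir deg 1.4
```

View pics/crops3.png

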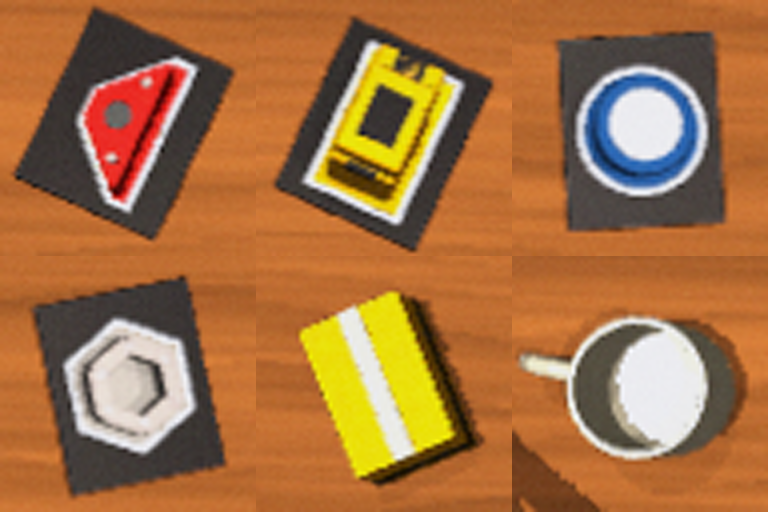

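View pics/top3.png

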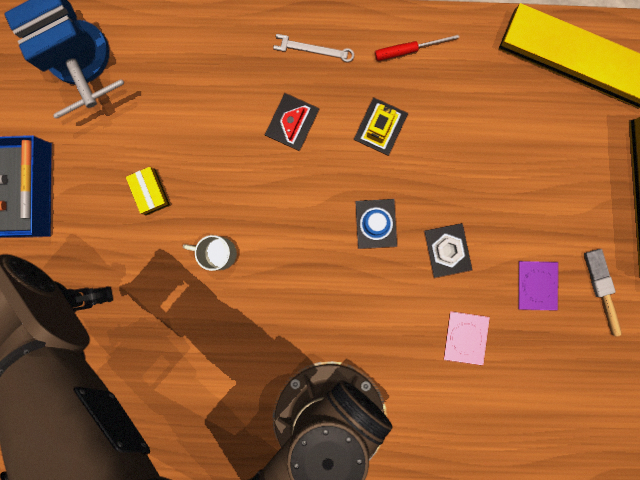

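The close-ups show all four things inside their outlines: magnet (293,123), tape (381,125), tin (376,223), nut (448,250). Offsets measure 2.5 mm or less and turns 2° or less. Mug and carton haven't moved.

```bash
python3 -c "from rig import close_job;print(close_job())"
```

```text
the job is handed in; nothing more can be done
None
```

I set the tape, magnet, tin and nut on their own pads in that order, moved the arm clear, and handed the job in at about 37 s.

In the last top view, all four stood upright and released, within about 2.5 mm of their pad centres. The magnet, tape and nut were turned to match within about 2°, and the magnet's short edge was on the correct side. The mug and carton measured within 1 mm of where they started.

- **Failed check:** one colour-based measurement of the magnet came out about 7 mm off, because its mask merged with the red print on the pad. I discarded it; the depth measurement and close-up both show the magnet in its outline.
- **Wrong moves:** on the way to the magnet I shifted the wrong way, and the last joint was close to its limit. I corrected both in the air, touching nothing.

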